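# Rack the rinsed dosing cups by size

### The job

Put the four rinsed blue dosing cups back in the white drip rack in order of size, so the right measure is at hand for the next wash: the smallest cup in the smallest well and so on up to the largest in the largest, each upright and fully down on the black rubber seat of its well. Leave the mug and the dropper bottle where they stand.

Things in the scene. Friction and masses are not known exactly. Their poses are not given: they have to be found in the camera images.
- cup_small: The smallest of four blue plastic dosing cups: open, round, straight-sided, no handle, 34 mm outer diameter, 60 mm tall, wall 2.5 mm, its foot bevelled 4 mm in and 5 mm up all round. It starts upright on the worktop. Origin: centre of its underside; z up through the mouth. Loose, under 0.15 kg.
- cup_medium: The second smallest of four blue plastic dosing cups: open, round, straight-sided, no handle, 44 mm outer diameter, 72 mm tall, wall 2.5 mm, its foot bevelled 4 mm in and 5 mm up all round. It starts upright on the worktop. Origin: centre of its underside; z up through the mouth. Loose, under 0.15 kg.
- cup_large: The second largest of four blue plastic dosing cups: open, round, straight-sided, no handle, 54 mm outer diameter, 84 mm tall, wall 2.5 mm, its foot bevelled 4 mm in and 5 mm up all round. It starts upright on the worktop. Origin: centre of its underside; z up through the mouth. Loose, under 0.15 kg.
- cup_largest: The largest of four blue plastic dosing cups: open, round, straight-sided, no handle, 64 mm outer diameter, 96 mm tall, wall 2.5 mm, its foot bevelled 4 mm in and 5 mm up all round. It starts upright on the worktop. Origin: centre of its underside; z up through the mouth. Loose, under 0.15 kg.
- seat_small: Black rubber disc on the floor of the smallest well of the white drip rack: disc 41 mm across; well 42 mm across, rim 24 mm above the worktop, 3 mm bevel. Origin: centre of the disc's underside, 8 mm above the worktop; the disc's top, where the cup stands, is 2 mm higher. y points along the row towards larger wells, z up. Seats follow along the row at 0, 65, 140 and 225 mm.
- seat_medium: Black rubber disc on the floor of the second smallest well of the white drip rack: disc 51 mm across; well 52 mm across, rim 24 mm above the worktop, 3 mm bevel. Origin: centre of the disc's underside, 8 mm above the worktop; the disc's top, where the cup stands, is 2 mm higher. y points along the row towards larger wells, z up.
- seat_large: Black rubber disc on the floor of the second largest well of the white drip rack: disc 61 mm across; well 62 mm across, rim 24 mm above the worktop, 3 mm bevel. Origin: centre of the disc's underside, 8 mm above the worktop; the disc's top, where the cup stands, is 2 mm higher. y points along the row towards larger wells, z up.
- seat_largest: Black rubber disc on the floor of the largest well of the white drip rack: disc 71 mm across; well 72 mm across, rim 24 mm above the worktop, 3 mm bevel. Origin: centre of the disc's underside, 8 mm above the worktop; the disc's top, where the cup stands, is 2 mm higher. y points along the row towards larger wells, z up. The rack is a fixed block 104 x 330 x 24 mm high, at any angle.
- mug: Bystander: black and white mug, 82 mm across, 97 mm tall, standing upright on the left beyond the cups. Origin: centre of its underside. Loose.
- dropper: Bystander: small amber dropper bottle, 34 mm across, 102 mm tall, standing upright beyond the rack on the right. Origin: centre of its underside. Loose.
Things that resemble listed ones, but are neither listed nor needed, are in the scene too. Leave any orange look-alike of the cup_large alone.

How it is judged:
By the outcome, as a careful person would: the job done as asked, in the order asked, and still so for the second after the job is handed in, with the robot touching nothing.
It also fails if it takes over 120 s, if anything falls off the work surface, if the arm or the gripper's body presses on something with over 40 N, if the wrist force passes 120 N, or if a joint passes its speed limit or range.

### The arm

A 6-joint arm with a two-finger parallel gripper is mounted at the origin on a cart in front of the work surface, level with it; the furniture and walls round the work are solid. World frame = base frame: x ahead of the robot, y to its left, z up, the work surface at z = 0. Lengths are in m, angles in rad, forces in N, time in s.
With the tool pointing down it reaches from about 0.25 to 0.725 m from the base axis. Payload 9.7 kg.
Tool frame: the origin (TCP) lies between the finger pads; the fingertips stand 8 mm ahead of it and the grasp point (between the pads) lies 11 mm behind it; z points along the fingers, y is the line along which they close (so a half turn about z gives the same grasp; the last joint's range is limited). The gripper opens to 85 mm and grips with 20 to 120 N. Pads are 22 mm wide; open, the fingers measure 114 mm over their backs; the gripper's body (76 mm by 85 mm) begins 54 mm behind the grasp point. The pads swing forward as they close: fully open they stand 13 mm farther back than shut.
Start: joints at [-1.14, 0.087, 0.176, 1.66, 0, 1.571], TCP at [0.23, -0.5, 0.239] pointing down, gripper open.
Joint ranges: [-3.13, 3.13], [-0.85, 1.81], [-1.15, 1.24], [-2.2, 2.28], [-1.44, 1.52], [-3.14, 3.14]. Speed limits (rad/s): [2.22, 2.22, 2.57, 3.14, 3.14, 3.14].

### API

Orientations are given as a rotation vector (axis times angle).
In Python, from station import env gives the robot as it stands. The module is installed in compiled form; this text tells all that it offers.
- The arm moves only by the tool carry_out, never from a script. Its argument "deltas" is one flat list of numbers, 6 for each row, row after row: the shift along the tool's x, y, z in m, then the turn, a rotation vector about the tool's x, y, z in degrees. In form: [x, y, z, rx, ry, rz, x, y, z, rx, ry, rz, ...]. A call has exactly 5 rows; each row is the pose to reach, as a shift and turn from the pose commanded when the call began, along the tool's axes at that moment; what a row does not reach only later rows make up. A row lasts 1/8 s, in which the tool goes at most 62.5 mm and 10.7 degrees, less where a joint would pass 70% of its speed; a pose out of reach is approached as far as the arm can. A call with a gripper value outside its range is refused whole. "jaw" is the opening, from 0 (shut) to 1 (fully open), set as the call begins (left out, the last holds). The fingers move at their own pace and stop on an object; "grip_force" is the grip in N (left out, the last holds). Time passes only in rows, so rows that repeat a pose let the fingers close, or fill a call up. It gives the time, the measured TCP pose, the force, the opening and the grip force at its end, in the units of the state.
- env.get_state(): the state, without advancing time (a new reading comes with each control period).
- env.camera(name): name is "scene" or "top"; returns the picture (384x512x3 uint8, red, green, blue); there is no depth.
- env.calibration(name): a dict with "mtx" (3x3 intrinsics, pixels), "R" (3x3) and "t" (3): a world point X has camera coordinates R X + t. Camera axes: x right, y down, z forward; pixel columns grow to the right and rows downward; lengths in m; the calibration is good to about 2 mm. A picture is of the moment at which its call begins. calibration takes no time and is no camera call.
- env.close_job(): hands the job in; it is judged then, once.
The state is a dict: "time": time; "joints": joint angles; "joint_velocities": joint speeds; "joint_efforts": joint torques, N m; "tcp_pos": TCP position; "tcp_rot": TCP orientation; "ft_force": force on the tool from outside, world axes, zero at the start; "ft_torque": the same for the moment, N m; "gripper_width": finger opening in m; "grip_force": force on a finger pad.
Only numpy, scipy, OpenCV 4.12 (cv2) and the standard library are available. Lean on these libraries where they do the work, as an engineer would, in place of code of your own. Each camera call takes 0.05 s, during which the arm holds its last target. There are 200 camera calls.

## Working session

There is one attempt and no reset: what is moved stays moved. The work goes in short steps, Python scripts to look and compute and a tool call to move; the robot and the scene stay as the last step left them, time stands still between calls to the robot, and variables do not carry over. Pictures are saved under pics/ and viewed, at most 14 in all, crops included, and the job is handed in when it is done.

Besides the shell and the picture viewer there is one more tool, called after "Request:" as name(argument=value, ...), one argument or row to a line, values as JSON. carry_out: Moves the arm, as the interface text tells. Its arguments: {"type":"object","properties":{"deltas":{"type":"array","items":{"type":"number"}},"jaw":{"type":"number"},"grip_force":{"type":"number"}},"required":["deltas"]}

```bash
mkdir -p pics
python3 - <<'E'
from station import env
import cv2, numpy as np
for n in ("scene","top"):
    im=env.camera(n); cv2.imwrite(f"pics/{n}0.png",im[:,:,::-1]); c=env.calibration(n)
    np.savez(f"cal_{n}.npz",**c); print(n,c)
s=env.get_state(); print({k:np.round(v,4) for k,v in s.items()})
E
```

```text
scene {'mtx': array([[464.9862401 ,   0.        , 255.85323594],
       [  0.        , 464.9862401 , 190.70618175],
       [  0.        ,   0.        ,   1.        ]]), 'R': array([[-0.68680874, -0.72676209, -0.01051741],
       [-0.49874007,  0.48174946, -0.72053855],
       [ 0.52872686, -0.48962672, -0.69333511]]), 't': array([0.46749282, 0.30815577, 1.44966605])}
top {'mtx': array([[387.52474569,   0.        , 258.18629372],
       [  0.        , 387.52474569, 192.918444  ],
       [  0.        ,   0.        ,   1.        ]]), 'R': array([[ 0.0275022 , -0.99956557, -0.01059708],
       [-0.99813405, -0.02688157, -0.05482521],
       [ 0.05451652,  0.01208512, -0.99843973]]), 't': array([0.0431312 , 0.58072954, 1.15700235])}
{'time': np.float64(0.1), 'joints': array([-1.14  ,  0.0874,  0.1752,  1.6598, -0.    ,  1.5708]), 'joint_velocities': array([-0.0001, -0.0012,  0.0026, -0.0016,  0.0004, -0.0008]), 'joint_efforts': array([ 3.00000e-04, -5.21559e+01,  4.65655e+01,  1.60000e-02,
       -0.00000e+00,  0.00000e+00]), 'tcp_pos': array([ 0.2296, -0.4996,  0.2387]), 'tcp_rot': array([-3.0679e+00, -6.7120e-01,  4.0000e-04]), 'ft_force': array([-0.3205, -0.8168, -0.0529]), 'ft_torque': array([ 0.0008, -0.019 ,  0.0163]), 'grip_force': np.float64(0.0), 'gripper_width': np.float64(0.085)}
```

View pics/scene0.png

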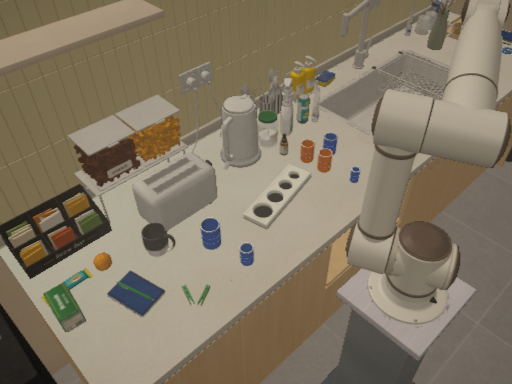

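View pics/top0.png

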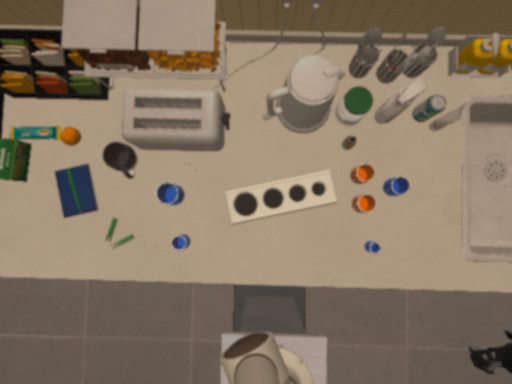

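The top view shows four blue cups at (170,194), (181,242), (397,186) and (372,247). The look-alikes are orange, at (362,174) and (364,204). The well discs, from largest to smallest, are at (245,204), (273,198), (298,193) and (319,188). The mug is at (120,157) and the dropper at (349,143). By colour I choose only the blue ones. I'll identify their sizes by measurement and check with a crop.

```bash
cat > h.py <<'E'
import numpy as np, cv2
from scipy.optimize import least_squares
from scipy.spatial.transform import Rotation as Ro
def cal(n): return np.load(f"cal_{n}.npz")
def ray(n,uv,z):
    c=cal(n); uv=np.atleast_2d(uv).astype(float)
    d=np.c_[uv,np.ones(len(uv))]@np.linalg.inv(c["mtx"]).T@c["R"]; o=-c["R"].T@c["t"]
    return (o+d*((z-o[2])/d[:,2])[:,None])[:,:2]
def cam(n): c=cal(n); return -c["R"].T@c["t"]
def blobs(im,what,amin=25):
    h=cv2.cvtColor(im,cv2.COLOR_RGB2HSV)
    m=cv2.inRange(h,(105,120,60),(125,255,255)) if what=="blue" else cv2.inRange(h,(0,0,0),(180,255,70))
    cs,_=cv2.findContours(m,cv2.RETR_EXTERNAL,cv2.CHAIN_APPROX_NONE)
    return [c[:,0] for c in cs if cv2.contourArea(c)>amin],m
SZ={"small":(.034,.060),"medium":(.044,.072),"large":(.054,.084),"largest":(.064,.096)}
def go(s,p,yaw=None):
    """tool-frame shift and turn(deg about z) to TCP p; yaw = world angle of closing line"""
    R=Ro.from_rotvec(s["tcp_rot"]).as_matrix(); d=R.T@(np.array(p)-s["tcp_pos"]); t=0
    if yaw is not None:
        y=np.degrees(yaw-np.arctan2(R[1,1],R[0,1])); t=-((y+90)%180-90)
    return np.round(d,4),round(t,1)
E
python3 - <<'E'
from h import *
im=cv2.imread("pics/top0.png")[:,:,::-1].copy(); sc=cv2.imread("pics/scene0.png")[:,:,::-1].copy()
print("cams",cam("top"),cam("scene"))
for n,I in (("top",im),("scene",sc)):
  for c in blobs(I,"blue")[0]:
    r=cv2.boundingRect(c); 
    if n=="top":
      out=[]
      for k,(D,hh) in SZ.items():
        P=ray(n,c,hh); m=(P.max(0)+P.min(0))/2; away=m-cam(n)[:2]; away/=np.linalg.norm(away)
        Q=P[(P-m)@away>0.1*D]
        f=least_squares(lambda q:np.hypot(*(Q-q[:2]).T)-q[2],[*m,D/2]).x
        out.append((k,np.round(f[:2],4),round(2000*f[2]),D*1000))
      print(n,r,*out,sep="\n  ")
    else: print(n,r,[np.round(ray(n,[r[0]+r[2]/2,r[1]+r[3]/2],z/2),3).tolist() for z in (.06,.096)])
print("dark")
for c in blobs(im,"dark",20)[0]:
    M=cv2.moments(c); u=[M["m10"]/M["m00"],M["m01"]/M["m00"]]
    if 225<u[0]<340 and 165<u[1]<225: 
        P=ray("top",c,.010);print(np.round(u,1),np.round(ray("top",u,.01),4),np.ptp(P,axis=0))
a=cv2.resize(im[140:260,140:270],None,fx=3,fy=3,interpolation=2);b=cv2.resize(im[140:260,300:430],None,fx=3,fy=3,interpolation=2)
cv2.imwrite("pics/crop1.png",np.hstack([a,b])[:,:,::-1])
E
```

```text
cams [0.51538398 0.04474087 1.1874928 ] [-0.2917096   0.90109742  1.2320593 ]
top
  (371, 245, 7, 6)
  ('small', array([ 0.4288, -0.2807]), 17, 34.0)
  ('medium', array([ 0.4295, -0.2776]), 16, 44.0)
  ('large', array([ 0.4309, -0.2705]), 22, 54.0)
  ('largest', array([ 0.4318, -0.2671]), 22, 64.0)
top
  (175, 238, 10, 10)
  ('small', array([0.4257, 0.282 ]), 27, 34.0)
  ('medium', array([0.4264, 0.2798]), 26, 44.0)
  ('large', array([0.4274, 0.2773]), 26, 54.0)
  ('largest', array([0.4285, 0.2721]), 30, 64.0)
top
  (159, 186, 18, 16)
  ('small', array([0.5582, 0.3035]), 73, 34.0)
  ('medium', array([0.5579, 0.3016]), 71, 44.0)
  ('large', array([0.5466, 0.2749]), 121, 54.0)
  ('largest', array([0.5441, 0.2653]), 134, 64.0)
top
  (385, 181, 8, 13)
  ('small', array([ 0.6146, -0.3679]), 94, 34.0)
  ('medium', array([-22.8816,  87.129 ]), 181098, 44.0)
  ('large', array([ 0.6057, -0.3101]), 47, 54.0)
  ('largest', array([ 0.6016, -0.3081]), 64, 64.0)
top
  (393, 179, 14, 14)
  ('small', array([ 0.6102, -0.353 ]), 36, 34.0)
  ('medium', array([ 0.609 , -0.3483]), 37, 44.0)
  ('large', a
[... 179 characters left out ...]
0.586 , 0.5178]), 232, 44.0)
  ('large', array([0.5851, 0.5306]), 195, 54.0)
  ('largest', array([0.5842, 0.5374]), 171, 64.0)
top
  (72, 166, 23, 45)
  ('small', array([0.6016, 0.5535]), 99, 34.0)
  ('medium', array([0.6015, 0.551 ]), 93, 44.0)
  ('large', array([0.6014, 0.5404]), 101, 54.0)
  ('largest', array([0.6005, 0.535 ]), 100, 64.0)
scene (207, 219, 11, 12) [[[0.605, 0.278]], [[0.591, 0.287]]]
scene (327, 134, 9, 6) [[[0.641, -0.402]], [[0.627, -0.383]]]
dark
[245.2 203.7] [[0.5457 0.0975]] [0.06100777 0.06105765]
[272.7 198. ] [[0.5653 0.0145]] [0.04907154 0.04891861]
[296.8 193. ] [[ 0.5826 -0.0584]] [0.03693515 0.03959561]
[317.9 188.5] [[ 0.5979 -0.1223]] [0.02766013 0.0304008 ]
```

View pics/crop1.png

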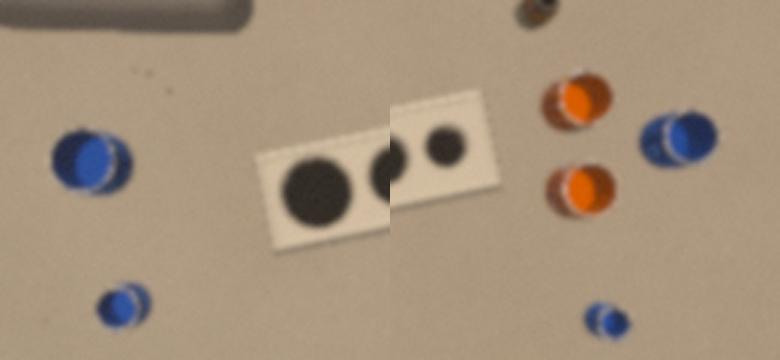

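The crop confirms the choice: left-big is the largest, right-big is the large, lower-left is the medium and lower-right is the small. Only blue ones are picked. The first mask was too tight, so I'll use both rim and foot edges for the centres.

```bash
cat >> h.py <<'E'
def cups(im,n="top"):
    i=im.astype(int); m=cv2.morphologyEx(((i[:,:,2]-i[:,:,0])>12).astype(np.uint8)*255,cv2.MORPH_CLOSE,np.ones((3,3)))
    cs,_=cv2.findContours(m,cv2.RETR_EXTERNAL,cv2.CHAIN_APPROX_NONE); o=cam(n)[:2]; res=[]
    for c in cs:
        if cv2.contourArea(c)<60: continue
        c=c[:,0]; g=ray(n,c,.04).mean(0); a=(g-o)/np.linalg.norm(g-o); b=np.array([-a[1],a[0]])
        t=(ray(n,c,.04)-o)@b; w=np.ptp(t)
        k=min(SZ,key=lambda k:abs(SZ[k][0]-w)); D,h=SZ[k]
        far=((ray(n,c,h)-o)@a).max(); near=((ray(n,c,.005)-o)@a).min()
        res.append((k,c.mean(0).round(),round(w*1000),np.round(o+a*(far+near)/2+b*(t.max()+t.min())/2,4),round((far-near)*1000)))
    return res
E
python3 - <<'E'
from h import *
im=cv2.imread("pics/top0.png")[:,:,::-1].copy()
for r in cups(im): print(*r)
S=np.array([[.5979,-.1223],[.5826,-.0584],[.5653,.0145],[.5457,.0975]]); L=np.array([0,.065,.14,.225])
u,_,vt=np.linalg.svd(S-S.mean(0)); d=vt[0]*np.sign(vt[0,1]); F=S.mean(0)+np.outer(L-L.mean(),d)
print("seats",F.round(4),"row ang",np.degrees(np.arctan2(d[1],d[0])))
E
```

```text
small [372. 247.] 29 [ 0.4292 -0.2812] 26
small [181. 242.] 35 [0.4276 0.2833] 38
large [170. 194.] 58 [0.5687 0.3177] 55
medium [396. 186.] 49 [ 0.6092 -0.3468] 48
largest [ 76. 190.] 156 [0.5716 0.5959] 87
largest [ 36. 133.] 72 [0.7376 0.728 ] 67
seats [[ 0.5977 -0.1218]
 [ 0.5827 -0.0585]
 [ 0.5654  0.0144]
 [ 0.5457  0.0971]] row ang 103.35638636215779
```

```bash
sed -i 's/^def cups(im,n="top"):/def cups(im,n="top",force=None):/; s/; D,h=SZ\[k\]/\n        if force: k=force\n        D,h=SZ[k]/' h.py
python3 - <<'E'
from h import *
from station import env
im=cv2.imread("pics/top0.png")[:,:,::-1].copy()
for k,i in (("small",0),("medium",1),("large",3),("largest",2)): print(*cups(im,force=k)[i])
s=env.get_state(); print(go(s,[.4292,-.2812,.13],np.radians(13.36)))
E
```

```text
small [372. 247.] 29 [ 0.4292 -0.2812] 26
medium [181. 242.] 35 [0.4281 0.2819] 35
large [396. 186.] 49 [ 0.6086 -0.3445] 43
largest [170. 194.] 58 [0.5684 0.316 ] 52
(array([ 0.2726, -0.1149,  0.1088]), np.float64(-78.7))
```

Request:
carry_out(
  deltas=[0.05,-0.02,0.02,0,0,-10,0.105,-0.043,0.042,0,0,-20,0.16,-0.067,0.064,0,0,-30,0.215,-0.09,0.087,0,0,-40,0.2726,-0.1149,0.1088,0,0,-50],
  jaw=1,
  grip_force=25,
)

```text
time: 0.72
tcp_pos: [0.4253, -0.2853, 0.1321]
tcp_rot: [-2.492, -1.912, 0.0]
ft_force: [1.5, -1.0, 0.4]
gripper_width: 0.0852
grip_force: 0.0
```

Request:
carry_out(
  deltas=[0,0,0,0,0,-10,0,0,0,0,0,-20,0,0,0,0,0,-28.7,0,0,0,0,0,-28.7,0,0,0,0,0,-28.7],
)

```text
time: 1.35
tcp_pos: [0.4244, -0.2869, 0.1329]
tcp_rot: [-1.951, -2.462, 0.0]
ft_force: [0.8, -0.0, 0.3]
gripper_width: 0.0851
grip_force: 0.0
```

Run:
```python
from h import *
from station import env
s=env.get_state(); print(s["tcp_pos"],s["joints"].round(2),go(s,[.4292,-.2812,.036],np.radians(13.36)))
cv2.imwrite("pics/t1.png",np.hstack([cv2.resize(env.camera("scene")[100:240,290:450],None,fx=2.4,fy=2.4),cv2.resize(env.camera("top")[180:320,300:460],None,fx=2.4,fy=2.4)])[:,:,::-1])
```

```text
[ 0.42435121 -0.28694664  0.13285722] [-0.59 -0.02 -0.14  1.45 -0.    0.75] (array([0.0045, 0.0061, 0.0969]), np.float64(-0.2))
```

View pics/t1.png

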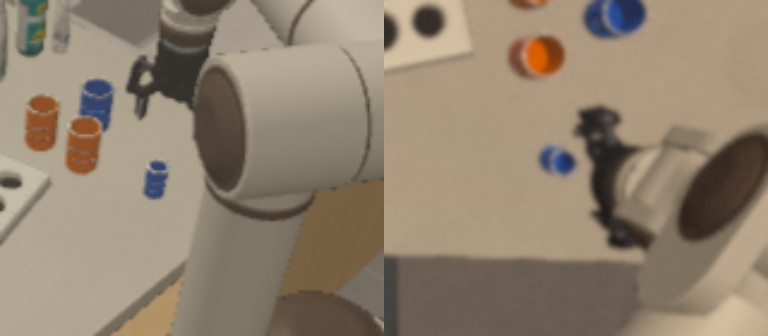

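The right panel (top view) shows the fingers beside the cup, not over it: gripper at full-image pixel (392,253), cup at (372,247). I'll check by projecting the TCP into both views.

```bash
cat >> h.py <<'E'
def proj(n,X):
    c=cal(n); return cv2.projectPoints(np.atleast_2d(np.array(X,float)),cv2.Rodrigues(c["R"])[0],c["t"],c["mtx"],None)[0][:,0]
E
python3 - <<'E'
from h import *
from station import env
s=env.get_state(); R=Ro.from_rotvec(s["tcp_rot"]).as_matrix(); p=s["tcp_pos"]
X=[p,p+R@[0,.05,-.02],p+R@[0,-.05,-.02],p+R@[0,0,-.1],[.4292,-.2812,.06],[.4292,-.2812,0],[0,0,0]]
for n in("top","scene"): print(n,proj(n,X).round(0).tolist())
print(R.round(3))
for n in("top","scene"):
    c=env.calibration(n); print([np.abs(c[k]-cal(n)[k]).max() for k in("mtx","R","t")])
E
```

```text
top [[385.0, 251.0], [383.0, 234.0], [391.0, 271.0], [397.0, 255.0], [375.0, 247.0], [369.0, 246.0], [273.0, 387.0]]
scene [[359.0, 154.0], [348.0, 145.0], [373.0, 154.0], [363.0, 132.0], [355.0, 169.0], [352.0, 180.0], [406.0, 290.0]]
[[-0.229  0.973 -0.   ]
 [ 0.973  0.229  0.   ]
 [ 0.    -0.    -1.   ]]
[np.float64(0.0), np.float64(0.0), np.float64(0.0)]
[np.float64(0.0), np.float64(0.0), np.float64(0.0)]
```

Projection agrees with both pictures; the offset is only parallax. Descend.

Request:
carry_out(
  deltas=[0.0045,0.006,0.01,0,0,0,0.0045,0.006,0.04,0,0,0,0.0045,0.006,0.07,0,0,0,0.0045,0.006,0.097,0,0,0,0.0045,0.006,0.097,0,0,0],
)

```text
time: 2.08
tcp_pos: [0.428, -0.28, 0.0336]
tcp_rot: [-1.945, -2.461, 0.001]
ft_force: [-0.4, -0.1, 0.7]
gripper_width: 0.0853
grip_force: 0.0
```

Run:
```python
from h import *
from station import env
s=env.get_state(); print(s["tcp_pos"],s["ft_force"],go(s,[.4292,-.2812,.036],np.radians(13.36)))
```

```text
[ 0.42801848 -0.27997697  0.03361594] [-0.36160856 -0.13392994  0.65308256] (array([-0.0015,  0.0009, -0.0024]), np.float64(0.0))
```

Request:
carry_out(
  deltas=[-0.001,0.001,-0.002,0,0,0,-0.001,0.001,-0.002,0,0,0,-0.001,0.001,-0.002,0,0,0,-0.001,0.001,-0.002,0,0,0,-0.001,0.001,-0.002,0,0,0],
  jaw=0,
  grip_force=25,
)

```text
time: 2.7
tcp_pos: [0.4308, -0.2823, 0.039]
tcp_rot: [1.947, 2.464, 0.0]
ft_force: [-1.4, -0.7, 5.8]
gripper_width: 0.0325
grip_force: 26.3
```

Request:
carry_out(
  deltas=[0,0,0,0,0,0,0,0,0,0,0,0,0,0,0,0,0,0,0,0,0,0,0,0,0,0,0,0,0,0],
)

```text
time: 3.32
tcp_pos: [0.4308, -0.2823, 0.0389]
tcp_rot: [1.947, 2.464, 0.0]
ft_force: [-0.6, -1.0, 6.2]
gripper_width: 0.0324
grip_force: 26.3
```

Request:
carry_out(
  deltas=[0,0,-0.02,0,0,0,0,0,-0.05,0,0,0,0,0,-0.08,0,0,0,0,0,-0.1,0,0,0,0,0,-0.1,0,0,0],
)

```text
time: 3.95
tcp_pos: [0.4311, -0.2823, 0.1393]
tcp_rot: [1.946, 2.463, 0.0]
ft_force: [-0.3, -0.1, 0.2]
gripper_width: 0.0326
grip_force: 26.0
```

Run:
```python
from h import *
from station import env
s=env.get_state(); print(s["tcp_pos"],s["gripper_width"],s["ft_force"],go(s,[.5977,-.1218,.10],np.radians(13.36)))
```

```text
[ 0.43110431 -0.28233001  0.13929019] 0.03259294990723011 [-0.27734452 -0.06377639  0.23865062] (array([0.1177, 0.1992, 0.0394]), np.float64(0.0))
```

Request:
carry_out(
  deltas=[0.029,0.05,0,0,0,0,0.059,0.1,0,0,0,0,0.088,0.15,0.01,0,0,0,0.1177,0.1992,0.03,0,0,0,0.1177,0.1992,0.039,0,0,0],
)

```text
time: 4.58
tcp_pos: [0.5979, -0.1182, 0.0954]
tcp_rot: [-1.94, -2.466, 0.002]
ft_force: [-0.4, -0.7, -0.9]
gripper_width: 0.0325
grip_force: 29.5
```

Run:
```python
from h import *
from station import env
s=env.get_state(); print(s["tcp_pos"],s["gripper_width"],s["ft_force"],go(s,[.5977,-.1218,.049],np.radians(13.36)))
cv2.imwrite("pics/t2.png",np.hstack([cv2.resize(env.camera("scene")[120:240,240:370],None,fx=3,fy=3),cv2.resize(env.camera("top")[140:260,240:370],None,fx=3,fy=3)])[:,:,::-1])
```

```text
[ 0.59789292 -0.11819406  0.09536421] 0.03245059415724243 [-0.36350622 -0.65556703 -0.92491118] (array([-0.0036, -0.0009,  0.0464]), np.float64(0.3))
```

View pics/t2.png

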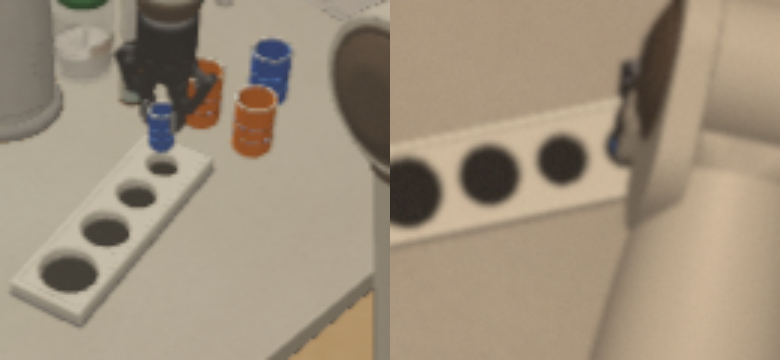

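The small cup hangs upright in the gripper, just above its well; the well mouth is at scene-crop pixel (162,165). Inserting.

Request:
carry_out(
  deltas=[-0.0036,-0.001,0,0,0,0,-0.0036,-0.001,0.015,0,0,0,-0.0036,-0.001,0.03,0,0,0,-0.0036,-0.001,0.04,0,0,0,-0.0036,-0.001,0.047,0,0,0],
)

```text
time: 5.3
tcp_pos: [0.5965, -0.1251, 0.051]
tcp_rot: [-1.947, -2.464, 0.001]
ft_force: [0.8, 0.3, -0.8]
gripper_width: 0.0319
grip_force: 29.5
```

Request:
carry_out(
  deltas=[0,0,0,0,0,0,0,0,0,0,0,0,0,0,0,0,0,0,0,0,0,0,0,0,0,0,0,0,0,0],
)

```text
time: 5.92
tcp_pos: [0.597, -0.1251, 0.0522]
tcp_rot: [1.947, 2.465, 0.0]
ft_force: [-0.2, 0.4, -1.5]
gripper_width: 0.0326
grip_force: 29.5
```

Request:
carry_out(
  deltas=[0.003,0.001,0.002,0,0,0,0.003,0.001,0.004,0,0,0,0.003,0.001,0.005,0,0,0,0.003,0.001,0.005,0,0,0,0.003,0.001,0.005,0,0,0],
)

```text
time: 6.55
tcp_pos: [0.5973, -0.1218, 0.0493]
tcp_rot: [1.946, 2.464, 0.001]
ft_force: [-5.6, 2.1, 16.6]
gripper_width: 0.0318
grip_force: 31.5
```

Request:
carry_out(
  deltas=[0,0,-0.002,0,0,0,0,0,-0.002,0,0,0,0,0,-0.002,0,0,0,0,0,-0.002,0,0,0,0,0,-0.01,0,0,0],
  jaw=1,
)

```text
time: 7.18
tcp_pos: [0.5967, -0.1218, 0.0566]
tcp_rot: [-1.947, -2.464, 0.001]
ft_force: [0.5, -0.8, -0.2]
gripper_width: 0.0855
grip_force: 0.0
```

Request:
carry_out(
  deltas=[0,0,-0.03,0,0,0,0,0,-0.07,0,0,0,0,0,-0.11,0,0,0,0,0,-0.14,0,0,0,0,0,-0.14,0,0,0],
)

```text
time: 7.8
tcp_pos: [0.5982, -0.1222, 0.2004]
tcp_rot: [1.945, 2.462, 0.003]
ft_force: [0.7, 0.3, -0.4]
gripper_width: 0.0854
grip_force: 0.0
```

Run:
```python
from h import *
from station import env
s=env.get_state(); print(s["tcp_pos"],s["joints"].round(2),go(s,[.4281,.2819,.15],np.radians(13.36)))
```

```text
[ 0.59818362 -0.12215333  0.2004208 ] [-0.2   0.22  0.25  1.6  -0.    1.14] (array([ 0.4326, -0.0722,  0.0492]), np.float64(0.0))
```

Request:
carry_out(
  deltas=[0.05,-0.008,0,0,0,0,0.1,-0.016,0.01,0,0,0,0.15,-0.025,0.02,0,0,0,0.2,-0.033,0.03,0,0,0,0.25,-0.042,0.035,0,0,0],
)

```text
time: 8.43
tcp_pos: [0.4971, 0.1128, 0.1607]
tcp_rot: [-1.947, -2.464, 0.002]
ft_force: [1.5, -0.1, 0.6]
gripper_width: 0.0854
grip_force: 0.0
```

Request:
carry_out(
  deltas=[0.05,-0.008,0,0,0,0,0.1,-0.016,0.007,0,0,0,0.15,-0.025,0.014,0,0,0,0.1826,-0.03,0.014,0,0,0,0.1826,-0.03,0.014,0,0,0],
)

```text
time: 9.05
tcp_pos: [0.4257, 0.2837, 0.1471]
tcp_rot: [-1.943, -2.468, 0.002]
ft_force: [0.5, 0.0, -0.4]
gripper_width: 0.0855
grip_force: 0.0
```

Run:
```python
from h import *
from station import env
s=env.get_state(); print(s["tcp_pos"],s["joints"].round(2),go(s,[.4281,.2819,.045],np.radians(13.36)))
cv2.imwrite("pics/t3.png",np.hstack([cv2.resize(env.camera("scene")[120:280,190:340],None,fx=2.6,fy=2.6),cv2.resize(env.camera("top")[140:300,140:290],None,fx=2.6,fy=2.6)])[:,:,::-1])
```

```text
[0.42570916 0.28374791 0.1470781 ] [ 0.59 -0.02 -0.11  1.48  0.    1.92] (array([-0.0023,  0.002 ,  0.1021]), np.float64(0.2))
```

View pics/t3.png

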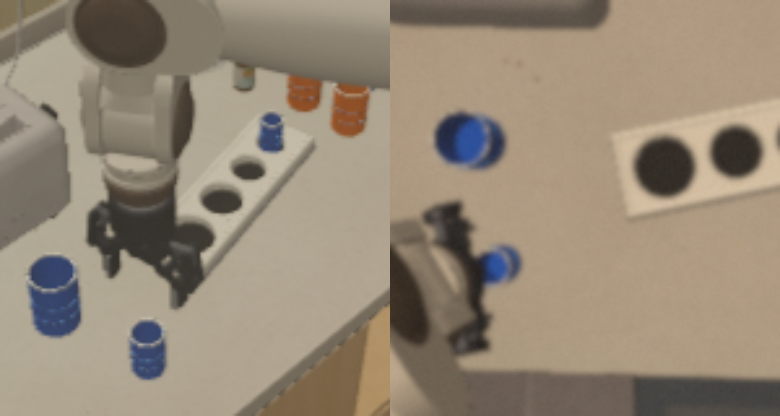

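The small cup stands upright in its well. The medium cup is below the gripper, at scene pixel (247,255). Descend and grasp.

Request:
carry_out(
  deltas=[-0.002,0.002,0.01,0,0,0,-0.002,0.002,0.045,0,0,0,-0.002,0.002,0.08,0,0,0,-0.002,0.002,0.1,0,0,0,-0.002,0.002,0.1,0,0,0],
)

```text
time: 9.78
tcp_pos: [0.4288, 0.2791, 0.046]
tcp_rot: [-1.949, -2.463, 0.005]
ft_force: [-0.9, -0.2, 0.4]
gripper_width: 0.0853
grip_force: 0.0
```

Request:
carry_out(
  deltas=[0,0,0,0,0,0,0,0,0,0,0,0,0,0,0,0,0,0,0,0,0,0,0,0,0,0,0,0,0,0],
  jaw=0,
)

```text
time: 10.4
tcp_pos: [0.4298, 0.2811, 0.0491]
tcp_rot: [1.947, 2.465, 0.002]
ft_force: [-1.6, -0.4, 6.5]
gripper_width: 0.0435
grip_force: 24.7
```

Request:
carry_out(
  deltas=[0,0,0,0,0,0,0,0,0,0,0,0,0,0,0,0,0,0,0,0,0,0,0,0,0,0,0,0,0,0],
)

```text
time: 11.02
tcp_pos: [0.4298, 0.2811, 0.0491]
tcp_rot: [1.947, 2.465, 0.002]
ft_force: [-1.0, -0.8, 6.5]
gripper_width: 0.0439
grip_force: 24.7
```

Request:
carry_out(
  deltas=[0,0,-0.02,0,0,0,0,0,-0.05,0,0,0,0,0,-0.08,0,0,0,0,0,-0.1,0,0,0,0,0,-0.1,0,0,0],
)

```text
time: 11.65
tcp_pos: [0.4301, 0.2813, 0.1494]
tcp_rot: [1.947, 2.465, 0.004]
ft_force: [-0.1, 0.2, -1.8]
gripper_width: 0.0437
grip_force: 26.0
```

Run:
```python
from h import *
from station import env
s=env.get_state(); print(s["tcp_pos"],s["gripper_width"],s["ft_force"],go(s,[.5827,-.0585,.13],np.radians(13.36)))
```

```text
[0.43007703 0.28128631 0.14944509] 0.043745688074003024 [-0.1120071   0.24291042 -1.83640979] (array([-0.3659,  0.0697,  0.0193]), np.float64(0.0))
```

Request:
carry_out(
  deltas=[-0.05,0.01,0,0,0,0,-0.1,0.019,0,0,0,0,-0.15,0.029,0,0,0,0,-0.2,0.038,0,0,0,0,-0.25,0.048,0,0,0,0],
)

```text
time: 12.28
tcp_pos: [0.534, 0.0471, 0.1467]
tcp_rot: [-1.947, -2.465, 0.001]
ft_force: [1.0, 0.5, -1.3]
gripper_width: 0.0436
grip_force: 26.0
```

Request:
carry_out(
  deltas=[-0.045,0.008,0,0,0,0,-0.085,0.016,0,0,0,0,-0.116,0.022,0.01,0,0,0,-0.116,0.022,0.02,0,0,0,-0.116,0.022,0.02,0,0,0],
)

```text
time: 12.9
tcp_pos: [0.5811, -0.0587, 0.1261]
tcp_rot: [-1.946, -2.463, 0.002]
ft_force: [0.7, 0.5, -1.5]
gripper_width: 0.0436
grip_force: 25.9
```

Run:
```python
from h import *
from station import env
s=env.get_state(); print(s["tcp_pos"],s["gripper_width"],s["ft_force"],go(s,[.5827,-.0585,.059],np.radians(13.36)))
```

```text
[ 0.58114443 -0.05866694  0.12606933] 0.04357389655829748 [ 0.68395129  0.54888944 -1.53061239] (array([-0.0003,  0.0018,  0.0671]), np.float64(0.0))
```

Request:
carry_out(
  deltas=[0,0.001,0.005,0,0,0,0,0.001,0.025,0,0,0,0,0.001,0.045,0,0,0,0,0.001,0.06,0,0,0,0,0.001,0.06,0,0,0],
)

```text
time: 13.52
tcp_pos: [0.5825, -0.0583, 0.0671]
tcp_rot: [-1.946, -2.465, 0.001]
ft_force: [0.8, -0.2, -0.5]
gripper_width: 0.0433
grip_force: 25.9
```

Request:
carry_out(
  deltas=[0,0,0,0,0,0,0,0,0.004,0,0,0,0,0,0.007,0,0,0,0,0,0.009,0,0,0,0,0,0.009,0,0,0],
)

```text
time: 14.15
tcp_pos: [0.5832, -0.0589, 0.0593]
tcp_rot: [1.947, 2.465, 0.0]
ft_force: [-1.3, -0.4, 2.4]
gripper_width: 0.0435
grip_force: 26.2
```

Just touching; press 1.5 mm more, then release and rise.

Request:
carry_out(
  deltas=[0,0,0.0015,0,0,0,0,0,0.0015,0,0,0,0,0,0.0015,0,0,0,0,0,0.0015,0,0,0,0,0,0.0015,0,0,0],
)

```text
time: 14.78
tcp_pos: [0.5833, -0.059, 0.0591]
tcp_rot: [1.947, 2.464, 0.001]
ft_force: [-6.0, -0.7, 12.3]
gripper_width: 0.0435
grip_force: 27.3
```

Request:
carry_out(
  deltas=[0,0,-0.002,0,0,0,0,0,-0.002,0,0,0,0,0,-0.002,0,0,0,0,0,-0.002,0,0,0,0,0,-0.01,0,0,0],
  jaw=1,
)

```text
time: 15.4
tcp_pos: [0.5827, -0.0588, 0.0671]
tcp_rot: [-1.947, -2.464, 0.001]
ft_force: [-0.7, 1.3, -0.3]
gripper_width: 0.0855
grip_force: 0.0
```

Request:
carry_out(
  deltas=[0,0,-0.03,0,0,0,0,0,-0.07,0,0,0,0,0,-0.11,0,0,0,0,0,-0.14,0,0,0,0,0,-0.14,0,0,0],
)

```text
time: 16.02
tcp_pos: [0.5842, -0.059, 0.2108]
tcp_rot: [1.945, 2.462, 0.004]
ft_force: [0.1, 0.1, -1.0]
gripper_width: 0.0858
grip_force: 0.0
```

Run:
```python
from h import *
from station import env
s=env.get_state(); print(s["tcp_pos"],go(s,[.6086,-.3445,.19],np.radians(13.36)))
```

```text
[ 0.58419796 -0.05895084  0.21080849] (array([-0.2834, -0.0425,  0.0211]), np.float64(0.0))
```

Request:
carry_out(
  deltas=[-0.05,-0.008,0,0,0,0,-0.1,-0.015,0,0,0,0,-0.15,-0.023,0,0,0,0,-0.2,-0.03,0.01,0,0,0,-0.25,-0.038,0.01,0,0,0],
)

```text
time: 16.65
tcp_pos: [0.6036, -0.3122, 0.1957]
tcp_rot: [-1.946, -2.463, 0.001]
ft_force: [1.2, 0.3, -0.5]
gripper_width: 0.0853
grip_force: 0.0
```

Request:
carry_out(
  deltas=[-0.0334,-0.0045,0.01,0,0,0,-0.0334,-0.0045,0.01,0,0,0,-0.0334,-0.0045,0.01,0,0,0,-0.0334,-0.0045,0.01,0,0,0,-0.0334,-0.0045,0.01,0,0,0],
)

```text
time: 17.27
tcp_pos: [0.6077, -0.3434, 0.1882]
tcp_rot: [1.946, 2.466, 0.0]
ft_force: [-0.4, -0.6, 0.3]
gripper_width: 0.0855
grip_force: 0.0
```

Run:
```python
from h import *
from station import env
s=env.get_state(); print(s["tcp_pos"],s["joints"].round(2),go(s,[.6086,-.3445,.055],np.radians(13.36)))
t=env.camera("top");print(cups(t,force="large"))
print(proj("scene",[[.6086,-.3445,.084],[.6086,-.3445,0],[.4281,.2819,0]]))
cv2.imwrite("pics/t4.png",np.hstack([cv2.resize(env.camera("scene")[100:260,230:380],None,fx=2.6,fy=2.6),cv2.resize(t[120:280,280:430],None,fx=2.6,fy=2.6)])[:,:,::-1])
```

```text
[ 0.60770172 -0.34344242  0.18817996] [-0.51  0.45  0.52  1.64  0.    0.82] (array([-0.0012,  0.0005,  0.1332]), np.float64(0.1))
[('large', array([297., 193.]), 38, array([ 0.5801, -0.0551]), 32), ('large', array([318., 189.]), 28, array([ 0.5938, -0.1179]), 21), ('large', array([170., 194.]), 58, array([0.5687, 0.3177]), 55), ('large', array([396., 186.]), 49, array([ 0.6089, -0.3448]), 44), ('large', array([ 76., 190.]), 156, array([0.5719, 0.5992]), 93), ('large', array([ 36., 133.]), 72, array([0.7389, 0.7319]), 75)]
[[329.728554   135.88651204]
 [327.72264703 152.03809954]
 [246.35866675 260.37916364]]
```

View pics/t4.png

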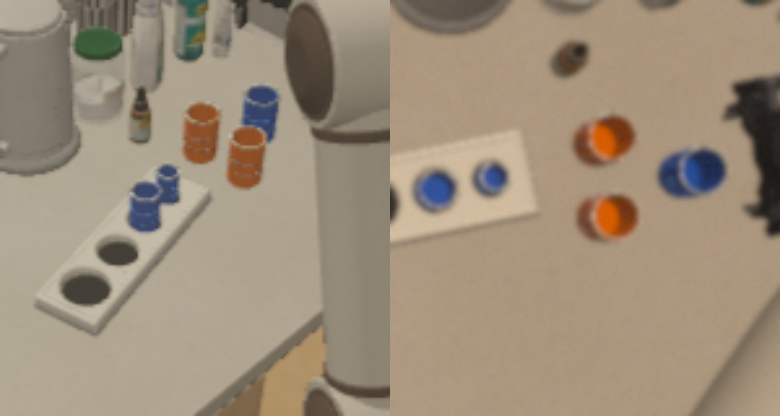

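Both placed cups stand upright in their wells. The large cup at scene pixel (330,144) matches its projected position. Descend.

Request:
carry_out(
  deltas=[-0.001,0.0005,0.03,0,0,0,-0.001,0.0005,0.065,0,0,0,-0.001,0.0005,0.1,0,0,0,-0.001,0.0005,0.13,0,0,0,-0.001,0.0005,0.13,0,0,0],
)

```text
time: 18.0
tcp_pos: [0.6069, -0.3443, 0.055]
tcp_rot: [-1.944, -2.462, 0.001]
ft_force: [-0.1, -0.2, 0.0]
gripper_width: 0.0854
grip_force: 0.0
```

Request:
carry_out(
  deltas=[0,0,0,0,0,0,0,0,0,0,0,0,0,0,0,0,0,0,0,0,0,0,0,0,0,0,0,0,0,0],
  jaw=0,
)

```text
time: 18.62
tcp_pos: [0.6088, -0.3458, 0.0598]
tcp_rot: [1.946, 2.463, 0.0]
ft_force: [-2.4, 0.8, 6.9]
gripper_width: 0.0541
grip_force: 26.1
```

Request:
carry_out(
  deltas=[0,0,0,0,0,0,0,0,0,0,0,0,0,0,0,0,0,0,0,0,0,0,0,0,0,0,0,0,0,0],
)

```text
time: 19.25
tcp_pos: [0.6089, -0.3458, 0.0599]
tcp_rot: [1.946, 2.463, 0.001]
ft_force: [-1.4, 0.4, 6.7]
gripper_width: 0.0539
grip_force: 26.1
```

Request:
carry_out(
  deltas=[0,0,-0.03,0,0,0,0,0,-0.07,0,0,0,0,0,-0.11,0,0,0,0,0,-0.13,0,0,0,0,0,-0.13,0,0,0],
)

```text
time: 19.88
tcp_pos: [0.609, -0.3456, 0.19]
tcp_rot: [1.945, 2.462, 0.001]
ft_force: [-0.3, 0.4, -1.9]
gripper_width: 0.0538
grip_force: 26.9
```

Run:
```python
from h import *
from station import env
s=env.get_state(); print(s["tcp_pos"],s["gripper_width"],s["ft_force"],go(s,[.5654,.0144,.18],np.radians(13.36)))
```

```text
[ 0.60895005 -0.34563915  0.19002737] 0.0537840837359144 [-0.27855544  0.39691314 -1.92234395] (array([0.3604, 0.041 , 0.0092]), np.float64(0.0))
```

Request:
carry_out(
  deltas=[0.05,0.006,0,0,0,0,0.1,0.011,0,0,0,0,0.15,0.017,0,0,0,0,0.2,0.023,0,0,0,0,0.25,0.028,0,0,0,0],
)

```text
time: 20.5
tcp_pos: [0.5768, -0.0939, 0.1862]
tcp_rot: [-1.947, -2.464, 0.001]
ft_force: [0.3, -0.3, -0.5]
gripper_width: 0.0541
grip_force: 26.9
```

Request:
carry_out(
  deltas=[0.045,0.005,0,0,0,0,0.085,0.01,0,0,0,0,0.1104,0.013,0,0,0,0,0.1104,0.013,0.02,0,0,0,0.1104,0.013,0.04,0,0,0],
)

```text
time: 21.12
tcp_pos: [0.5642, 0.0154, 0.1459]
tcp_rot: [-1.946, -2.466, 0.001]
ft_force: [-0.2, -0.4, -0.6]
gripper_width: 0.0542
grip_force: 26.9
```

Run:
```python
from h import *
from station import env
s=env.get_state(); print(s["tcp_pos"],s["gripper_width"],s["ft_force"],go(s,[.5654,.0144,.07],np.radians(13.36)))
```

```text
[0.5641672  0.01542136 0.14587213] 0.054199566240361326 [-0.16158712 -0.40424187 -0.63806869] (array([-0.0013,  0.001 ,  0.0759]), np.float64(0.1))
```

Request:
carry_out(
  deltas=[-0.001,0,0.01,0,0,0,-0.001,0,0.03,0,0,0,-0.001,0,0.05,0,0,0,-0.001,0,0.068,0,0,0,-0.001,0,0.068,0,0,0],
)

```text
time: 21.75
tcp_pos: [0.5639, 0.0138, 0.0779]
tcp_rot: [-1.946, -2.463, 0.003]
ft_force: [0.0, 0.4, -0.1]
gripper_width: 0.0536
grip_force: 26.9
```

Request:
carry_out(
  deltas=[0,0,0,0,0,0,0,0,0.004,0,0,0,0,0,0.007,0,0,0,0,0,0.01,0,0,0,0,0,0.01,0,0,0],
)

```text
time: 22.38
tcp_pos: [0.5649, 0.0139, 0.0699]
tcp_rot: [1.947, 2.465, 0.0]
ft_force: [-1.9, -0.1, 3.5]
gripper_width: 0.0536
grip_force: 27.2
```

Request:
carry_out(
  deltas=[0,0,0.0015,0,0,0,0,0,0.0015,0,0,0,0,0,0.0015,0,0,0,0,0,0.0015,0,0,0,0,0,0.0015,0,0,0],
)

```text
time: 23.0
tcp_pos: [0.565, 0.0138, 0.0698]
tcp_rot: [1.947, 2.464, 0.001]
ft_force: [-6.0, -0.2, 13.9]
gripper_width: 0.0539
grip_force: 28.1
```

Request:
carry_out(
  deltas=[0,0,-0.002,0,0,0,0,0,-0.002,0,0,0,0,0,-0.002,0,0,0,0,0,-0.002,0,0,0,0,0,-0.01,0,0,0],
  jaw=1,
)

```text
time: 23.62
tcp_pos: [0.5644, 0.0139, 0.0776]
tcp_rot: [-1.947, -2.464, 0.001]
ft_force: [-0.3, -0.8, 0.4]
gripper_width: 0.0854
grip_force: 0.0
```

Request:
carry_out(
  deltas=[0,0,-0.03,0,0,0,0,0,-0.07,0,0,0,0,0,-0.11,0,0,0,0,0,-0.14,0,0,0,0,0,-0.14,0,0,0],
)

```text
time: 24.25
tcp_pos: [0.5658, 0.0139, 0.2212]
tcp_rot: [1.945, 2.462, 0.005]
ft_force: [-0.7, 0.3, 0.2]
gripper_width: 0.0857
grip_force: 0.0
```

Run:
```python
from h import *
from station import env
s=env.get_state(); print(s["tcp_pos"],go(s,[.5684,.316,.19],np.radians(13.36)))
t=env.camera("top"); print([r for r in cups(t,force="largest") if 150<r[1][0]<200])
h=cv2.cvtColor(t,cv2.COLOR_RGB2GRAY); print(proj("scene",[[.5684,.316,.096],[.5684,.316,0]]), proj("top",[[.5684,.316,.096],[.5684,.316,0]]))
cv2.imwrite("pics/t5.png",np.hstack([cv2.resize(env.camera("scene")[130:270,130:330],None,fx=2,fy=2),cv2.resize(t[130:270,90:290],None,fx=2,fy=2)])[:,:,::-1])
```

```text
[0.56581363 0.01391774 0.22123014] (array([0.2933, 0.0723, 0.0313]), np.float64(0.0))
[('largest', array([170., 194.]), 58, array([0.5684, 0.316 ]), 52)]
[[209.15250642 223.47090359]
 [211.3950348  242.26349725]] [[166.91769802 192.78844449]
 [174.58868828 194.51027184]]
```

View pics/t5.png

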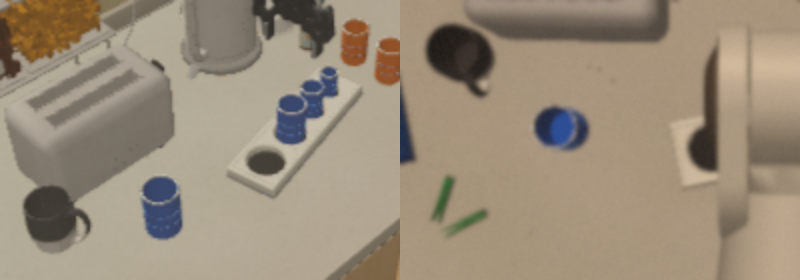

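Three cups are upright in the rack. The largest cup is at scene pixel (210,222), matching its projected position, with the mug well clear.

Request:
carry_out(
  deltas=[0.05,0.013,0,0,0,0,0.1,0.025,0,0,0,0,0.15,0.037,0,0,0,0,0.2,0.05,0.01,0,0,0,0.25,0.062,0.02,0,0,0],
)

```text
time: 24.98
tcp_pos: [0.5667, 0.2729, 0.1963]
tcp_rot: [-1.947, -2.465, 0.003]
ft_force: [0.5, -0.7, 1.1]
gripper_width: 0.0852
grip_force: 0.0
```

Request:
carry_out(
  deltas=[0.043,0.01,0.01,0,0,0,0.043,0.01,0.01,0,0,0,0.043,0.01,0.01,0,0,0,0.043,0.01,0.01,0,0,0,0.043,0.01,0.01,0,0,0],
)

```text
time: 25.6
tcp_pos: [0.5674, 0.3146, 0.1885]
tcp_rot: [1.949, 2.464, 0.001]
ft_force: [0.5, -0.3, 0.4]
gripper_width: 0.0856
grip_force: 0.0
```

Run:
```python
from h import *
from station import env
s=env.get_state(); print(s["tcp_pos"],go(s,[.5684,.316,.067],np.radians(13.36)))
```

```text
[0.56739315 0.31462367 0.18854926] (array([0.0011, 0.0012, 0.1216]), np.float64(-0.1))
```

Request:
carry_out(
  deltas=[0.001,0.001,0.01,0,0,0,0.001,0.001,0.04,0,0,0,0.001,0.001,0.075,0,0,0,0.001,0.001,0.105,0,0,0,0.001,0.001,0.118,0,0,0],
)

```text
time: 26.22
tcp_pos: [0.5669, 0.3161, 0.0676]
tcp_rot: [-1.947, -2.464, 0.004]
ft_force: [-0.3, 1.0, 0.4]
gripper_width: 0.0855
grip_force: 0.0
```

Request:
carry_out(
  deltas=[0,0,0,0,0,0,0,0,0,0,0,0,0,0,0,0,0,0,0,0,0,0,0,0,0,0,0,0,0,0],
  jaw=0,
)

```text
time: 26.85
tcp_pos: [0.568, 0.3169, 0.0705]
tcp_rot: [1.947, 2.465, 0.001]
ft_force: [-0.8, 0.4, 1.3]
gripper_width: 0.0642
grip_force: 27.8
```

Request:
carry_out(
  deltas=[0,0,0,0,0,0,0,0,0,0,0,0,0,0,0,0,0,0,0,0,0,0,0,0,0,0,0,0,0,0],
)

```text
time: 27.48
tcp_pos: [0.568, 0.3169, 0.0705]
tcp_rot: [1.947, 2.465, 0.001]
ft_force: [0.2, 1.3, 4.8]
gripper_width: 0.0641
grip_force: 28.1
```

Placing height will be about 0.0805. Lift and carry.

Request:
carry_out(
  deltas=[0,0,-0.02,0,0,0,0,0,-0.05,0,0,0,0,0,-0.08,0,0,0,0,0,-0.1,0,0,0,0,0,-0.1,0,0,0],
)

```text
time: 28.1
tcp_pos: [0.5684, 0.3171, 0.1724]
tcp_rot: [1.947, 2.464, 0.004]
ft_force: [-0.3, -0.4, -1.0]
gripper_width: 0.0641
grip_force: 28.1
```

Run:
```python
from h import *
from station import env
s=env.get_state(); print(s["tcp_pos"],s["gripper_width"],s["ft_force"],go(s,[.5457,.0971,.15],np.radians(13.36)))
```

```text
[0.56841768 0.31713075 0.17240143] 0.06413031550100864 [-0.30459133 -0.38731668 -0.95558749] (array([-0.2088, -0.0731,  0.022 ]), np.float64(0.0))
```

Request:
carry_out(
  deltas=[-0.05,-0.018,0,0,0,0,-0.1,-0.035,0,0,0,0,-0.15,-0.053,0,0,0,0,-0.19,-0.067,0,0,0,0,-0.2088,-0.0731,0,0,0,0],
)

```text
time: 28.72
tcp_pos: [0.5444, 0.0948, 0.1694]
tcp_rot: [-1.949, -2.463, 0.002]
ft_force: [0.7, 0.5, -1.1]
gripper_width: 0.064
grip_force: 28.2
```

Request:
carry_out(
  deltas=[0,0,0,0,0,0,0,0,0.01,0,0,0,0,0,0.02,0,0,0,0,0,0.02,0,0,0,0,0,0.02,0,0,0],
)

```text
time: 29.35
tcp_pos: [0.545, 0.0972, 0.1499]
tcp_rot: [-1.946, -2.466, 0.0]
ft_force: [-0.1, -0.8, 0.0]
gripper_width: 0.064
grip_force: 28.2
```

Run:
```python
from h import *
from station import env
s=env.get_state(); print(s["tcp_pos"],s["gripper_width"],s["ft_force"],go(s,[.5457,.0971,.0805],np.radians(13.36)))
```

```text
[0.54498044 0.09718601 0.14991694] 0.06396549686496451 [-0.07376403 -0.8033273   0.04944319] (array([-0.0003,  0.0007,  0.0694]), np.float64(0.1))
```

Request:
carry_out(
  deltas=[0,0.0005,0.01,0,0,0,0,0.0005,0.03,0,0,0,0,0.0005,0.05,0,0,0,0,0.0005,0.063,0,0,0,0,0.0005,0.063,0,0,0],
)

```text
time: 29.98
tcp_pos: [0.545, 0.0968, 0.086]
tcp_rot: [-1.947, -2.464, 0.002]
ft_force: [-0.1, -0.1, 0.0]
gripper_width: 0.064
grip_force: 28.2
```

Request:
carry_out(
  deltas=[0,0,0,0,0,0,0,0,0.003,0,0,0,0,0,0.006,0,0,0,0,0,0.009,0,0,0,0,0,0.009,0,0,0],
)

```text
time: 30.6
tcp_pos: [0.5457, 0.0969, 0.0803]
tcp_rot: [1.947, 2.464, 0.002]
ft_force: [-6.8, -1.8, 16.1]
gripper_width: 0.064
grip_force: 29.6
```

Seated at 16 N and at the expected height. Release, rise and check.

Request:
carry_out(
  deltas=[0,0,-0.002,0,0,0,0,0,-0.002,0,0,0,0,0,-0.002,0,0,0,0,0,-0.002,0,0,0,0,0,-0.01,0,0,0],
  jaw=1,
)

```text
time: 31.22
tcp_pos: [0.5451, 0.0968, 0.0876]
tcp_rot: [-1.947, -2.464, 0.002]
ft_force: [0.9, -1.1, 0.0]
gripper_width: 0.0854
grip_force: 0.0
```

Request:
carry_out(
  deltas=[0,0,-0.03,0,0,0,0,0,-0.07,0,0,0,0,0,-0.11,0,0,0,0,0,-0.15,0,0,0,0,0,-0.16,0,0,0],
)

```text
time: 31.85
tcp_pos: [0.5462, 0.097, 0.2514]
tcp_rot: [1.946, 2.463, 0.005]
ft_force: [-0.0, 0.0, -0.9]
gripper_width: 0.0857
grip_force: 0.0
```

Request:
carry_out(
  deltas=[0.04,-0.02,0,0,0,0,0.08,-0.05,0,0,0,0,0.12,-0.08,0,0,0,0,0.16,-0.12,0,0,0,0,0.2,-0.15,0,0,0,0],
)

```text
time: 32.48
tcp_pos: [0.3515, 0.2572, 0.2477]
tcp_rot: [-1.948, -2.465, 0.001]
ft_force: [-0.0, 0.9, -0.1]
gripper_width: 0.0848
grip_force: 0.0
```

Request:
carry_out(
  deltas=[0.05,0,0,0,0,0,0.1,0,0,0,0,0,0.1,0,0,0,0,0,0.1,0,0,0,0,0,0.1,0,0,0,0,0],
)

```text
time: 33.1
tcp_pos: [0.3304, 0.3532, 0.2481]
tcp_rot: [1.949, 2.464, -0.0]
ft_force: [0.2, 0.3, 0.4]
gripper_width: 0.0857
grip_force: 0.0
```

Run:
```python
from h import *
from station import env
t=env.camera("top")
cv2.imwrite("pics/t6.png",np.hstack([cv2.resize(env.camera("scene")[120:260,220:360],None,fx=2.8,fy=2.8),cv2.resize(t[130:270,220:360],None,fx=2.8,fy=2.8)])[:,:,::-1])
```

```text
(no output)
```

View pics/t6.png

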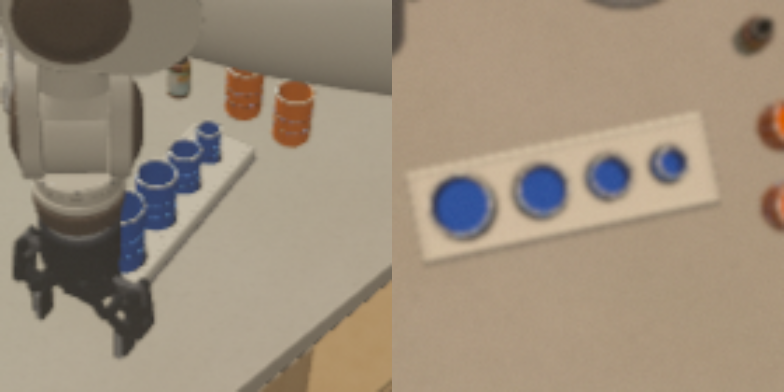

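All four cups stand upright in their wells, in order of size: in the top crop they are at (462,207), (541,190), (609,176) and (669,162). The arm is clear.

```bash
python3 -c "
from station import env
print(env.close_job())"
```

```text
the job is handed in; nothing more can be done
None
```

All four blue cups are upright in their matching wells, smallest to largest, and the job is handed in at about 33 s; the mug, the dropper bottle and the orange cups were left alone.

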